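# Lay out a lot of small antiques for its catalogue photograph

### The job

Lay out the lot on the dark photo board: stand the bell in the middle of the round plinth, the candlestick in the middle of the square plinth, the flat tin on the board in line with the plinths and exactly halfway between them, and the knobbed weight in the middle of the tin's lid. Stand the beaker on the board too, in line with the plinths, to the left (the robot's left, looking out from its base) of whichever plinth is further left, its centre 100 mm from that plinth's centre, just as far as the tin is on the other side. Everything must finish upright and let go, and none of these five may be knocked over on the way.

Things in the scene. Friction and masses are not known exactly. Their poses are not given: they have to be found in the camera images.
- photo_board: Fixed dark wooden board lying on the table beyond the front row, 130 mm (its x) by 430 mm (its y), 6 mm thick. Origin: centre of its underside. Its y axis points roughly to the robot's left; it lies turned by up to 6 degrees.
- round_plinth: Fixed round wooden plinth on the board, 64 mm across, 18 mm high. Origin: centre of its underside, on the board's top (z = 6 mm). Its axes are parallel to the board's, and its y axis runs along the row of plinths towards the robot's left. The two plinths are 200 mm apart, centre to centre, along the board's y; either may be the left one.
- square_plinth: Fixed square wooden plinth on the board, 62 mm by 62 mm, 30 mm high. Origin: centre of its underside, on the board's top (z = 6 mm). Its axes are parallel to the board's.
- bell: Brass table bell, 98 mm tall: skirt 50 mm across at the foot narrowing to a thin neck at 50 mm, then an upright round handle 18 mm across from 66 to 92 mm above the foot, for gripping. Origin: centre of its underside; z up, all round, so its yaw means nothing. It starts upright on the table in the front row.
- candlestick: Steel candlestick, 95 mm tall: foot 52 mm across, thin stem, and a solid round head 26 mm across from 70 mm to the top at 95 mm, for gripping. Origin: centre of its underside; z up, all round, so its yaw means nothing. It starts upright on the table in the front row.
- tin: Flat round aluminium tin with a fixed flat lid, 56 mm across at the lid (54 mm below it), 30 mm high, with a dark seam line at 20 mm; one solid piece. Origin: centre of its underside; z up, all round, so its yaw means nothing. It starts upright on the table in the front row.
- weight: Brass scale weight: cylinder 36 mm across and 28 mm high with a round knob on top, 20 mm across from 39 to 50 mm; 50 mm tall in all. Origin: centre of its underside; z up, all round, so its yaw means nothing. It starts upright on the table in the front row.
- beaker: Open steel beaker, 70 mm tall, 46 mm across at the foot and 50 mm at the rim, wall 3 mm; its outside can be gripped. Origin: centre of its underside; z up, all round, so its yaw means nothing. It starts upright on the table in the front row.
Not all that is in view belongs to the job. Several things have the shape of the tin; the one meant has the colours described above. What is shaped like the weight but blue is not meant.

How it is judged (in metres and radians):
At the end, for the whole second after the job is handed in: Bell on round, candlestick on square plinth, each within 11 mm of centre; tin within 12 mm of halfway between them; weight on tin within 10 mm; beaker on board 85 to 115 mm left of the left plinth, within 15 mm of the row line; all upright (0.1 rad), at rest (horizontal distance between bell and round_plinth below 0.011 m and z of bell in the frame of round_plinth between 0.014 and 0.022 m and horizontal distance between candlestick and square_plinth below 0.011 m and z of candlestick in the frame of square_plinth between 0.026 and 0.034 m and x of tin in the frame of round_plinth between -0.012 and 0.012 m and horizontal distance between tin and round_plinth between 0.088 and 0.112 m and horizontal distance between tin and square_plinth between 0.088 and 0.112 m and height (world z) of tin between 0.002 and 0.01 m and horizontal distance between weight and tin below 0.01 m and z of weight in the frame of tin between 0.026 and 0.034 m and x of beaker in the frame of round_plinth between -0.015 and 0.015 m and height (world z) of beaker between 0.002 and 0.01 m and y of beaker in the frame of round_plinth above 0.085 m and y of beaker in the frame of square_plinth above 0.085 m and (y of beaker in the frame of round_plinth below 0.115 m or y of beaker in the frame of square_plinth below 0.115 m) and angle between each of bell, candlestick, tin, weight, beaker's own z axis and vertical below 0.1 rad and linear speed of each of bell, candlestick, tin, weight, beaker below 0.01 m/s); the robot touches nothing.
It fails at once if one of the five things is knocked over (tilted more than about 45 degrees) (angle between any of bell, candlestick, tin, weight, beaker's own z axis and vertical above 0.8 rad).
It also fails if it takes over 122 s, if anything falls off the work surface, if the arm or the gripper's body presses on something with over 40 N, if the wrist force passes 120 N, or if a joint passes its speed limit or range.

### The arm

A 6-joint arm with a two-finger parallel gripper is mounted at the origin on the work surface. World frame = base frame: x ahead of the robot, y to its left, z up, the work surface at z = 0. Lengths are in mm, angles in rad, forces in N, time in s.
With the tool pointing down it reaches from about 350 to 775 mm from the base axis. Payload 7.3 kg.
Tool frame: the origin (TCP) lies midway between the tips of the shut fingers; the grasp point (between the pads) lies 19 mm behind it; z points along the fingers, y is the line along which they close (so a half turn about z gives the same grasp; the last joint's range is limited). The gripper opens to 92 mm and grips with 3 to 60 N. Pads are 19 mm wide; open, the fingers measure 130 mm over their backs; the gripper's body (75 mm by 190 mm) begins 47 mm behind the grasp point.
Start: joints at [0.97, 0.342, 1.524, -0, 1.275, -0.146], TCP at [230.614, 471.662, 189.241] pointing down, gripper open.
Joint ranges: [-2.53, 2.53], [-0.77, 2.02], [0.04, 2.7], [-1, 4.14], [0.28, 2.66], [-3.11, 3.11]. Speed limits (rad/s): [2.57, 2.57, 3.14, 3.14, 3.14, 3.14].

### API

Orientations are given as [roll, pitch, yaw] about the fixed x, y, z axes, in that order (R = Rz(yaw) Ry(pitch) Rx(roll)).
In Python, from plant import monitor, optics, workorder gives the robot as it stands. The module is installed in compiled form; this text tells all that it offers.
- The arm moves only by the tool servo_tool, never from a script. Its arguments are lists of equal length, an entry for each row: "linear": the shift along the tool's x, y, z as a fraction of full scale, a list of three; "spin": the turn about the tool's z as a fraction of full scale. In form: {"linear": [[dx, dy, dz], ...], "spin": [spin, ...]}. A call has exactly 8 rows; each row shifts and turns the commanded pose from where the row before left it, along the tool's axes as they then stand; what a row does not reach is not made up. Full scale, the value 1, is 200 mm for a shift and 90 degrees for a turn. A row lasts 1/8 s, in which the tool goes at most 62.5 mm and 10.7 degrees, less where a joint would pass 70% of its speed; a pose out of reach is approached as far as the arm can. A call with a number of a shift or a turn outside -1 to 1 is refused whole. A call with a gripper value outside its range is refused whole. "hand" is the opening, from -1 (shut) to 1 (fully open), set as the call begins (left out, the last holds). The fingers move at their own pace and stop on an object; the grip force is fixed at half the most. Time passes only in rows, so rows that do not move let the fingers close, or fill a call up. It gives the time, the measured TCP pose, the force, the opening and the grip force at its end, in the units of the state.
- monitor.get_obs(): the state, without advancing time (a new reading comes with each control period).
- optics.capture(name): name is "scene" or "side" or "wrist"; returns a dict with "frame" (384x512x3 uint8, blue, green, red), "K" (3x3 intrinsics, pixels), "world_to_cam" (4x4, takes a point from world to camera coordinates). Camera axes: x right, y down, z forward; pixel columns grow to the right and rows downward; lengths in mm; the calibration is good to about 2 mm. A picture is of the moment at which its call begins. There is no depth.
- workorder.close_job(): hands the job in; it is judged then, once.
The state is a dict: "time": time; "joint_positions": joint angles; "dq": joint speeds; "tau": joint torques, N m; "tool_pos": TCP position; "tcp_rot": TCP orientation; "contact_force": force on the tool from outside, world axes, zero at the start; "moment": the same for the moment, N m; "grip_width": finger opening in mm; "finger_force": force on a finger pad.
Only numpy, scipy, OpenCV 4.12 (cv2) and the standard library are available. Lean on these libraries where they do the work, as an engineer would, in place of code of your own. Each camera call takes 0.05 s, during which the arm holds its last target. There are 200 camera calls.

## Working session

There is one attempt and no reset: what is moved stays moved. The work goes in short steps, Python scripts to look and compute and a tool call to move; the robot and the scene stay as the last step left them, time stands still between calls to the robot, and variables do not carry over. Pictures are saved under pics/ and viewed, at most 14 in all, crops included, and the job is handed in when it is done.

Besides the shell and the picture viewer there is one more tool, called after ">>>" in YAML: its name, and indented under it one key for each argument. servo_tool: Moves the arm, as the interface text tells. Shift numbers are shares of 200 mm and turn numbers shares of 90 degrees, none past 1 either way. Its arguments: {"type":"object","properties":{"linear":{"type":"array","items":{"type":"array","items":{"type":"number","minimum":-1,"maximum":1}}},"spin":{"type":"array","items":{"type":"number","minimum":-1,"maximum":1}},"hand":{"type":"number"}},"required":["linear","spin"]}

```bash
mkdir -p pics; cat > h.py <<'E'
import numpy as np, cv2
from plant import monitor, optics, workorder
def cap(n,f=None):
    d=optics.capture(n)
    if f: cv2.imwrite('pics/'+f,d['frame'])
    return d
def ray(d,u,v,z):
    W=np.array(d['world_to_cam']);R=W[:3,:3];t=W[:3,3];c=-R.T@t
    r=R.T@np.linalg.inv(d['K'])@np.array([u,v,1.]);return c+r*(z-c[2])/r[2]
def proj(d,p):
    W=np.array(d['world_to_cam']);q=np.array(d['K'])@(W[:3,:3]@np.array(p,float)+W[:3,3]);return q[:2]/q[2]
E
python3 - <<'E'
from h import *
for n in ['scene','side','wrist']:
    d=cap(n,n+'0.png'); W=d['world_to_cam'];print(n,np.round(-W[:3,:3].T@W[:3,3]),np.round(W[:3,:3],2).tolist(),np.round(d['K'][0]))
print(monitor.get_obs())
E
```

```text
scene [911. 363. 703.] [[-0.69, 0.72, 0.01], [0.55, 0.53, -0.64], [-0.47, -0.44, -0.77]] [385.   0. 258.]
side [459. 518. 721.] [[-1.0, -0.1, -0.01], [-0.07, 0.78, -0.62], [0.07, -0.61, -0.79]] [382.   0. 262.]
wrist [166. 503. 384.] [[0.44, 0.9, -0.0], [0.87, -0.42, 0.27], [0.24, -0.12, -0.96]] [278.   0. 256.]
{'time': 0.15, 'joint_positions': array([ 9.70014498e-01,  3.42572790e-01,  1.52475958e+00,  1.97160755e-05,
        1.27537808e+00, -1.45995897e-01]), 'dq': array([-0.00107596,  0.00071975, -0.0014109 ,  0.00067931, -0.00104006,
       -0.00045284]), 'tau': array([ 5.30620637e-04, -4.31471121e+01, -2.44351566e+01,  7.16940570e-02,
        5.38053503e-02, -1.96793724e-05]), 'tool_pos': array([230.40506672, 471.38210073, 188.71264751]), 'tcp_rot': array([-3.14048949e+00, -1.81269223e-04,  2.68680087e+00]), 'contact_force': array([-0.64383575, -1.18100541, -0.4573945 ]), 'moment': array([-0.00562381, -0.00719909,  0.05904128]), 'finger_force': 0.0, 'grip_width': 91.70800244511342}
```

View pics/scene0.png

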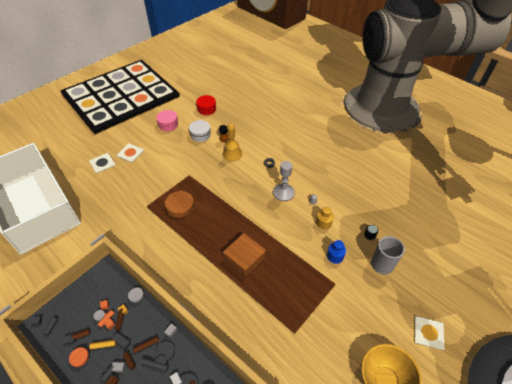

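View pics/side0.png

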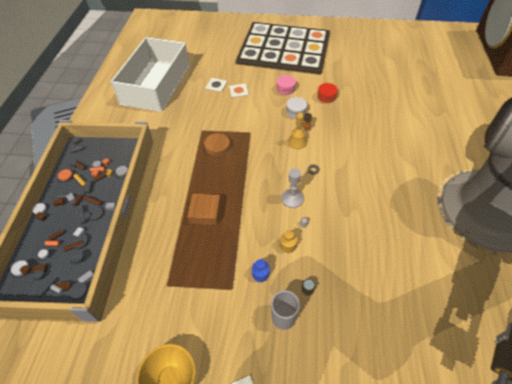

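Tin candidates in the scene view: red (206,104), pink (167,121) and silver (200,131). The description gives aluminium, so I choose silver. Weight candidates: brass (325,217) and blue (336,252), so I choose brass. The bell (232,150) could be confused with the small thing at (224,131). The candlestick is at (284,180) and the beaker at (387,255); the yellow bowl at (390,365) is not part of the job. The square plinth is the left one. I'll check these in a close crop.

```bash
python3 - <<'E'
from h import *
a=cv2.imread('pics/scene0.png')[85:285,150:415]
b=cv2.imread('pics/side0.png')[70:340,165:345]
cv2.imwrite('pics/c1.png',cv2.resize(a,None,fx=3,fy=3,interpolation=cv2.INTER_CUBIC))
cv2.imwrite('pics/c2.png',cv2.resize(b,None,fx=2.2,fy=2.2,interpolation=cv2.INTER_CUBIC))
E
```

```text
(no output)
```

View pics/c1.png

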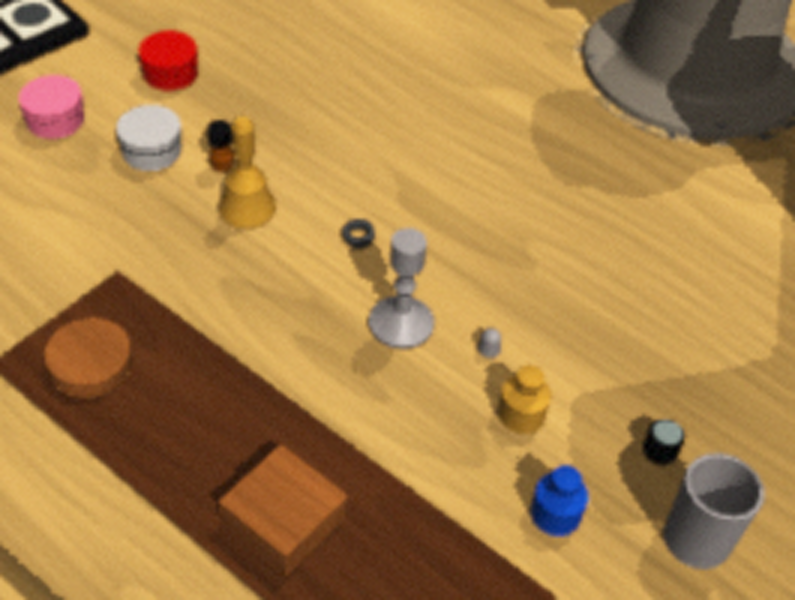

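View pics/c2.png

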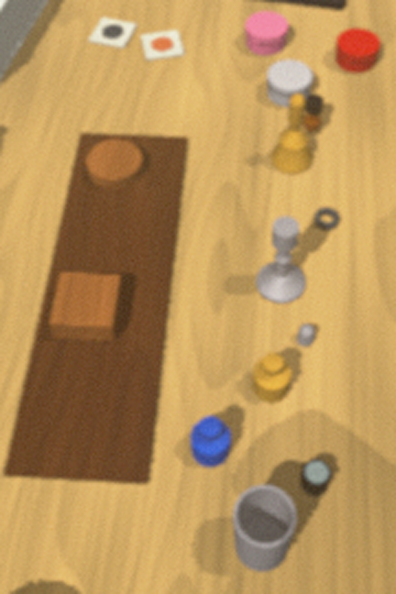

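Silver tin, brass weight, bell, candlestick and beaker all match the description. Behind them are small clutter items: a bottle near the bell, a ring near the candlestick, a grey bit near the weight and a black cylinder near the beaker. The square plinth is on the left. Next I cast the feature pixels from both views onto planes at their known heights.

```bash
python3 - <<'E'
from h import *
S=cap('scene');D=cap('side')
pts=dict(tin=((150,130),(290,78),30),belltop=((244,121),(298,100),97),belltopmid=((244,140),None,82),cand=((409,237),(286,224),95),weight=((530,377),(275,362),48),beaker=((722,487),(265,515),70),
round=((88,350),(113,157),24),sq1=((281,447),(60,272),36),sq2=((347,498),(125,273),36),sq3=((287,555),(118,329),36),sq4=((220,507),(50,325),36),
red=((168,45),(358,45),30),pink=((52,93),(267,28),30),blue=((566,475),(211,428),48),bottle=((219,130),(315,102),35),ring=((358,233),(327,218),5),grey=((490,340),(306,332),10),black=((667,433),(317,472),30))
for k,(a,b,z) in pts.items():
    p=ray(S,150+a[0]/3,85+a[1]/3,z)[:2]
    q=ray(D,165+b[0]/2.2,70+b[1]/2.2,z)[:2] if b else p
    print(k,p.round(1),q.round(1),((p+q)/2).round(1))
# board corners
for n,F in(('scene',S),('side',D)):
    h=cv2.cvtColor(cv2.GaussianBlur(F['frame'],(3,3),0),cv2.COLOR_BGR2HSV)
    m=cv2.inRange(h,(0,90,20),(20,255,185)); 
    cs,_=cv2.findContours(m,cv2.RETR_EXTERNAL,cv2.CHAIN_APPROX_NONE)
    for c in sorted(cs,key=cv2.contourArea)[-2:]:
        r=cv2.approxPolyDP(cv2.convexHull(c),8,True)[:,0]
        print(n,cv2.contourArea(c),[(u.tolist(),ray(F,u[0],u[1],6)[:2].round(0).tolist()) for u in r][:8])
E
```

```text
tin [ 450.7 -276. ] [ 446.9 -276.2] [ 448.8 -276.1]
belltop [ 437.3 -167.2] [ 438.  -164.5] [ 437.6 -165.8]
belltopmid [ 441.6 -163.6] [ 441.6 -163.6] [ 441.6 -163.6]
cand [440.6   9.6] [443.4   7.8] [442.    8.7]
weight [448.2 134.1] [445.2 132.4] [446.7 133.2]
beaker [448.7 283.3] [446.4 282. ] [447.6 282.6]
round [ 641.2 -126.9] [ 642.6 -131. ] [ 641.9 -128.9]
sq1 [607.5  43.2] [665.7  42.2] [636.6  42.7]
sq2 [605.5 103.3] [600.3  37.5] [602.9  70.4]
sq3 [663.2 104.3] [596.3 103.3] [629.7 103.8]
sq4 [668.9  47.7] [662.2 104.8] [665.6  76.2]
red [ 359.5 -355.6] [ 363.3 -346.4] [ 361.4 -351. ]
pink [ 479.3 -377.2] [ 480.5 -370.6] [ 479.9 -373.9]
blue [496.9 200.7] [497.  202.5] [497.  201.6]
bottle [ 412.2 -228.4] [ 415.7 -230.5] [ 414.  -229.5]
ring [397.3 -76.5] [396.6 -78.1] [396.9 -77.3]
grey [414.3  77. ] [415.7  74.1] [415.   75.5]
black [407.8 227. ] [403.5 226.1] [405.6 226.5]
scene 11255.0 [([147, 205], [691.0, -185.0]), ([190, 175], [564.0, -186.0]), ([335, 285], [554.0, 242.0]), ([293, 334], [684.0, 244.0])]
scene 19548.5 [([229, 3], [-139.0, -787.0]), ([386, 0], [-608.0, -356.0]), ([511, 25], [-760.0, 88.0]), ([511, 158], [-47.0, 357.0]), ([440, 316], [468.0, 420.0]), ([414, 341], [543.0, 408.0]), ([342, 262], [502.0, 222.0]), ([224, 16], [-51.0, -721.0])]
side 9227.0 [([249, 132], [567.0, -189.0]), ([232, 289], [550.0, 239.0]), ([166, 286], [680.0, 245.0]), ([200, 132], [696.0, -177.0])]
side 10911.0 [([418, 179], [151.0, -69.0]), ([511, 253], [-9.0, 110.0]), ([511, 378], [61.0, 349.0]), ([369, 372], [297.0, 362.0]), ([369, 298], [287.0, 232.0])]
```

Positions are consistent to about 3 mm between the two views. Targets along the row are beaker (631,172), square plinth (634,72), tin (638,-28) and round plinth (641,-128). I'll do the beaker first, with the tool at yaw π so that tool x = -X, y = +Y and z = down.

>>> servo_tool:
  linear:
    - [0, 0, 0]
    - [0, 0, 0]
    - [0, 0, 0]
    - [-0.217, -0.189, 0]
    - [-0.217, -0.189, 0]
    - [-0.217, -0.189, 0]
    - [-0.217, -0.189, 0]
    - [-0.217, -0.189, 0]
  spin: [-0.0965, -0.0965, -0.0965, 0, 0, 0, 0, 0]
  hand: 1

```text
time: 1.25
tool_pos: [448.8, 281.3, 189.3]
tcp_rot: [3.141, 0.0, 3.142]
contact_force: [-0.4, 1.4, -0.3]
grip_width: 91.7
finger_force: 0.0
```

>>> servo_tool:
  linear:
    - [0.005, 0.006, 0.2]
    - [0, 0, 0.2]
    - [0, 0, 0.2]
    - [0, 0, 0.15]
    - [0, 0, 0.065]
    - [0, 0, 0]
    - [0, 0, 0]
    - [0, 0, 0]
  spin: [0, 0, 0, 0, 0, 0, 0, 0]

```text
time: 2.25
tool_pos: [447.4, 284.2, 27.4]
tcp_rot: [3.141, 0.002, -3.142]
contact_force: [0.2, -0.1, 0.7]
grip_width: 91.6
finger_force: 0.0
```

>>> servo_tool:
  linear:
    - [0, 0, 0]
    - [0, 0, 0]
    - [0, 0, 0]
    - [0, 0, 0]
    - [0, 0, 0]
    - [0, 0, 0]
    - [0, 0, 0]
    - [0, 0, 0]
  spin: [0, 0, 0, 0, 0, 0, 0, 0]
  hand: -1

```text
time: 3.25
tool_pos: [446.6, 283.7, 26.2]
tcp_rot: [-3.141, -0.0, 3.142]
contact_force: [-0.2, -1.2, 0.3]
grip_width: 48.7
finger_force: 30.0
```

>>> servo_tool:
  linear:
    - [0, 0, 0.0]
    - [0, 0, -0.15]
    - [0, 0, -0.2]
    - [-0.153, -0.093, 0]
    - [-0.184, -0.112, 0]
    - [-0.21, -0.126, 0]
    - [-0.21, -0.126, 0]
    - [-0.1, -0.06, 0]
  spin: [0, 0, 0, 0, 0, 0, 0, 0]

```text
time: 4.25
tool_pos: [619.8, 178.9, 95.5]
tcp_rot: [3.141, 0.0, 3.14]
contact_force: [-0.9, 0.5, -2.4]
grip_width: 48.4
finger_force: 30.0
```

>>> servo_tool:
  linear:
    - [-0.061, -0.041, 0]
    - [0, 0, 0]
    - [0, 0, 0.1]
    - [0, 0, 0.1]
    - [0, 0, 0.075]
    - [0, 0, 0.025]
    - [0, 0, 0]
    - [0, 0, 0]
  spin: [0, 0, 0, 0, 0, 0, 0, 0]

```text
time: 5.25
tool_pos: [630.7, 172.4, 37.1]
tcp_rot: [3.141, 0.001, 3.142]
contact_force: [0.6, 0.3, 0.4]
grip_width: 48.6
finger_force: 30.0
```

>>> servo_tool:
  linear:
    - [0, 0, 0.01]
    - [0, 0, 0.01]
    - [0, 0, 0.005]
    - [0, 0, 0]
    - [0, 0, 0]
    - [0, 0, 0]
    - [0, 0, 0]
    - [0, 0, 0]
  spin: [0, 0, 0, 0, 0, 0, 0, 0]

```text
time: 6.25
tool_pos: [630.8, 172.2, 32.2]
tcp_rot: [3.141, 0.002, 3.141]
contact_force: [-2.1, -0.4, 5.5]
grip_width: 48.9
finger_force: 30.0
```

>>> servo_tool:
  linear:
    - [0, 0, 0]
    - [0, 0, 0]
    - [0, 0, 0]
    - [0, 0, 0]
    - [0, 0, -0.1]
    - [0, 0, -0.25]
    - [0, 0, -0.3]
    - [0, 0, -0.2]
  spin: [0, 0, 0, 0, 0, 0, 0, 0]
  hand: 1

```text
time: 7.25
tool_pos: [630.8, 172.4, 204.5]
tcp_rot: [3.141, 0.003, 3.142]
contact_force: [-0.5, -0.3, 0.3]
grip_width: 91.6
finger_force: 0.0
```

>>> servo_tool:
  linear:
    - [0.11375, -0.2803, 0]
    - [0.11375, -0.2803, 0]
    - [0.11375, -0.2803, 0]
    - [0.11375, -0.2803, 0]
    - [0.11375, -0.2803, 0]
    - [0.11375, -0.2803, 0]
    - [0.11375, -0.2803, 0]
    - [0.11375, -0.2803, 0]
  spin: [0, 0, 0, 0, 0, 0, 0, 0]

```text
time: 8.25
tool_pos: [447.3, -277.9, 201.4]
tcp_rot: [-3.141, 0.001, -3.142]
contact_force: [-0.1, -0.6, -0.4]
grip_width: 91.8
finger_force: 0.0
```

```bash
python3 - <<'E'
from h import *
o=monitor.get_obs();print(o['tool_pos'],o['tcp_rot'])
d=cap('wrist');a=d['frame'];b=cap('scene')['frame']
cv2.imwrite('pics/w1.png',np.hstack([cv2.resize(a,(400,300)),cv2.resize(b,(400,300))]))
p=proj(d,[448.8,-276.1,30]);print(p)
E
```

```text
[ 447.25257784 -277.89129821  201.39802249] [-3.14140032e+00  5.91392584e-04 -3.14151178e+00]
[256.79804694 171.56713434]
```

View pics/w1.png

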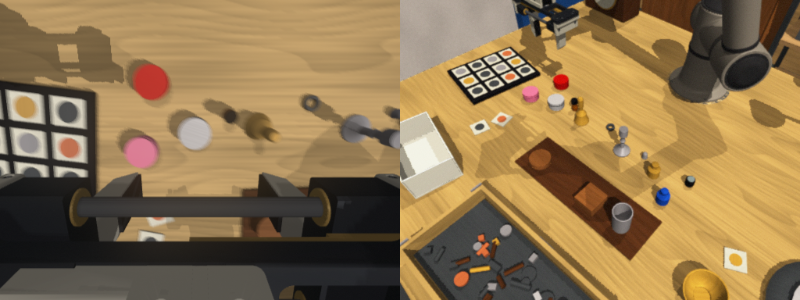

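The beaker stands on the board. In the wrist view the tin is at about (250,170), but I predicted (257,172). I'll re-measure now the arm has settled.

```bash
cat >> h.py <<'E'
def blob(d,lo,hi,roi,z):
    x0,y0,x1,y1=roi
    h=cv2.cvtColor(d['frame'],cv2.COLOR_BGR2HSV)[y0:y1,x0:x1]
    m=cv2.inRange(h,lo,hi)
    m=cv2.morphologyEx(m,cv2.MORPH_OPEN,np.ones((3,3)))
    c=max(cv2.findContours(m,cv2.RETR_EXTERNAL,cv2.CHAIN_APPROX_NONE)[0],key=cv2.contourArea)
    (u,v),ax,an=cv2.fitEllipse(cv2.convexHull(c)); u+=x0;v+=y0
    return (round(u,1),round(v,1)),np.round(ax,1),ray(d,u,v,z)[:2].round(1)
E
python3 - <<'E'
from h import *
d=cap('wrist');print(monitor.get_obs()['tool_pos'],proj(d,[448.8,-276.1,30]))
print(blob(d,(0,0,120),(179,60,255),(215,135,290,205),30))
s=cap('scene');print(blob(s,(0,0,150),(179,60,255),(185,115,220,145),30))
s=cap('side');print(blob(s,(0,0,150),(179,60,255),(280,90,315,120),30))
E
```

```text
[ 446.9547428  -278.57314672  201.00785388] [259.50549189 172.73326527]
((254.8, 173.2), array([40.5, 41.4]), array([ 449.5, -282.4]))
((199.2, 127.2), array([14.6, 20.7]), array([ 449.1, -281. ]))
((295.5, 106.8), array([19.4, 21.6]), array([ 450.1, -270.7]))
```

>>> servo_tool:
  linear:
    - [-0.01, 0, 0.2]
    - [0, 0, 0.25]
    - [0, 0, 0.25]
    - [0, 0, 0.2]
    - [0, 0, 0.07]
    - [0, 0, 0]
    - [0, 0, 0]
    - [0, 0, 0]
  spin: [0, 0, 0, 0, 0, 0, 0, 0]

```text
time: 9.5
tool_pos: [451.1, -276.8, 8.7]
tcp_rot: [-3.14, 0.002, -3.141]
contact_force: [-0.3, -1.1, -0.7]
grip_width: 91.9
finger_force: 0.0
```

>>> servo_tool:
  linear:
    - [0, 0, 0]
    - [0, 0, 0]
    - [0, 0, 0]
    - [0, 0, 0]
    - [0, 0, 0]
    - [0, 0, 0]
    - [0, 0, 0]
    - [0, 0, 0]
  spin: [0, 0, 0, 0, 0, 0, 0, 0]
  hand: -1

```text
time: 10.5
tool_pos: [450.2, -276.2, 7.2]
tcp_rot: [3.141, 0.0, 3.142]
contact_force: [-0.1, -0.1, 0.1]
grip_width: 16.3
finger_force: 0.0
```

```bash
python3 - <<'E'
from h import *
print(monitor.get_obs())
b=cap('scene');c=cap('side')
cv2.imwrite('pics/w2.png',np.hstack([cv2.resize(b['frame'][60:240,120:360],(480,360)),cv2.resize(c['frame'][40:190,240:400],(320,300))[:300].__array__() if 0 else cv2.resize(c['frame'][20:200,230:390],(320,360))]))
E
```

```text
{'time': 10.5, 'joint_positions': array([-6.95533939e-01,  5.64421111e-01,  1.73646472e+00,  1.28397175e-04,
        8.40741941e-01, -2.26637668e+00]), 'dq': array([ 0.00084217,  0.00037907, -0.00075626, -0.00085251, -0.00025575,
       -0.00083834]), 'tau': array([-3.59408914e-04, -4.73653758e+01, -1.76018518e+01, -5.96814766e-02,
        3.97249125e-02,  1.13750325e-04]), 'tool_pos': array([ 450.18504628, -276.20070826,    7.18970986]), 'tcp_rot': array([3.14149670e+00, 3.43452453e-05, 3.14155343e+00]), 'contact_force': array([-0.07920203, -0.13079816,  0.12036083]), 'moment': array([ 0.02129089,  0.0449386 , -0.03607026]), 'finger_force': 0.0, 'grip_width': 16.314964945000938}
```

View pics/w2.png

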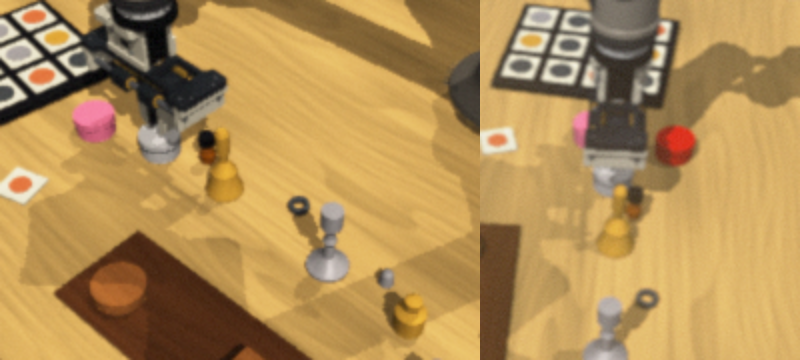

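```bash
python3 - <<'E'
from h import *
b=cap('scene');c=cap('side');w=cap('wrist')
for p in ([450,-276,7],[450,-276,73],[450,-181,73],[450,-371,73]):
    print(p,(proj(b,p)-[120,60])*2,(proj(c,p)-[230,20])*2)
cv2.imwrite('pics/w3.png',np.hstack([cv2.resize(b['frame'][75:165,140:260],(480,360),interpolation=2),cv2.resize(w['frame'],(320,240))[0:240].repeat(1,0) if 0 else cv2.resize(w['frame'],(320,360))]))
print(monitor.get_obs()['grip_width'])
E
```

```text
[450, -276, 7] [162.15390954 149.5809821 ] [130.29256676 183.7195182 ]
[450, -276, 73] [156.85882057 110.51974827] [133.32076214 145.66137017]
[450, -181, 73] [208.04987865 145.56315158] [130.18011019 195.68124591]
[450, -371, 73] [109.83391616  78.3283314 ] [136.11515884 101.15615956]
0.8507119632855019
```

View pics/w3.png

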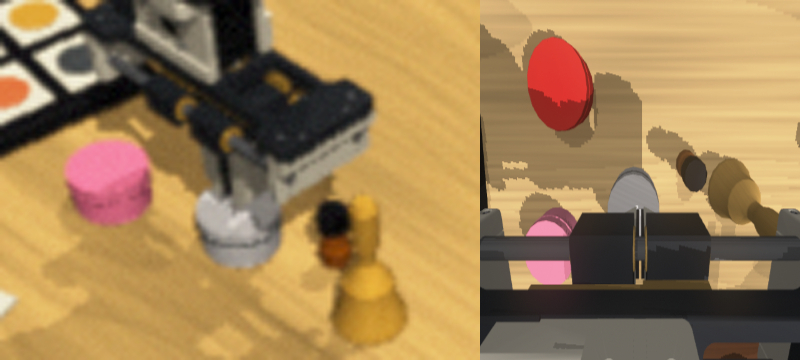

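```bash
python3 - <<'E'
from h import *
w=cap('wrist');W=w['world_to_cam'];print('cam',-W[:3,:3].T@W[:3,3])
print('tcp',proj(w,[450,-276,7]),'tin',proj(w,[449,-277,30]),'tinedge',proj(w,[421,-277,30]),'pink',proj(w,[480,-374,30]),'red',proj(w,[361,-351,30]),'bottle',proj(w,[414,-229.5,35]))
for n,u,v in(('red',557-480,82),('pink',550-480,248),('tinback',634-480,170),('bottle',690-480,172)):
    print(n,ray(w,u*1.6,v*384/360,30).round(1), (u*1.6,v*384/360))
s=cap('scene')
for n,u,v in(('finger tip',235,200),('bodycorner',325,195),('bodycorner2',275,195)):
    print(n,140+u/4,75+v/4,[ray(s,140+u/4,75+v/4,z).round(0).tolist() for z in (7,35,73,100)])
E
```

```text
cam [ 378.52697863 -276.29185781  202.51916444]
tcp [255.71868032 214.38830701] tin [254.2547614  224.86912883] tinedge [254.24531382 184.00950782] pink [114.78913393 266.29994009] red [126.65551817  83.40972373] bottle [331.49084683 174.96119715]
red [ 363.2 -353.3   30. ] (123.2, 87.46666666666667)
pink [ 478.6 -375.7   30. ] (112.0, 264.53333333333336)
tinback [ 419.3 -282.    30. ] (246.4, 181.33333333333334)
bottle [ 420.6 -224.8   30. ] (336.0, 183.46666666666667)
finger tip 198.75 125.0 [[428.0, -311.0, 7.0], [448.0, -284.0, 35.0], [474.0, -247.0, 73.0], [493.0, -221.0, 100.0]]
bodycorner 221.25 123.75 [[382.0, -271.0, 7.0], [403.0, -245.0, 35.0], [432.0, -210.0, 73.0], [452.0, -186.0, 100.0]]
bodycorner2 208.75 123.75 [[406.0, -295.0, 7.0], [426.0, -269.0, 35.0], [454.0, -233.0, 73.0], [473.0, -207.0, 100.0]]
```

The fingers closed fully while the tin stayed where it was, so the tips seem to be above the lid although z reads 7. I'll open and look before going on.

>>> servo_tool:
  linear:
    - [0, 0, 0]
    - [0, 0, 0]
    - [0, 0, 0]
    - [0, 0, 0]
    - [0, 0, 0]
    - [0, 0, 0]
    - [0, 0, 0]
    - [0, 0, 0]
  spin: [0, 0, 0, 0, 0, 0, 0, 0]
  hand: 1

```text
time: 11.85
tool_pos: [450.2, -276.2, 7.2]
tcp_rot: [3.142, 0.0, 3.142]
contact_force: [0.2, -0.2, -0.9]
grip_width: 75.9
finger_force: 0.0
```

```bash
python3 - <<'E'
from h import *
b=cap('scene');w=cap('wrist')
f=lambda p:((proj(b,p)-[140,75])*4).round()
o=monitor.get_obs();print(o['tool_pos'],o['grip_width'])
for y in(-322,-230): print(f([450,y,7]),f([450,y,35]))
cv2.imwrite('pics/w4.png',np.hstack([cv2.resize(b['frame'][75:165,140:260],(480,360),interpolation=2),cv2.resize(w['frame'],(320,360))]))
E
```

```text
[ 450.20943715 -276.22090777    7.20177886] 83.7168351914666
[200. 207.] [195. 175.]
[291. 272.] [287. 240.]
```

View pics/w4.png

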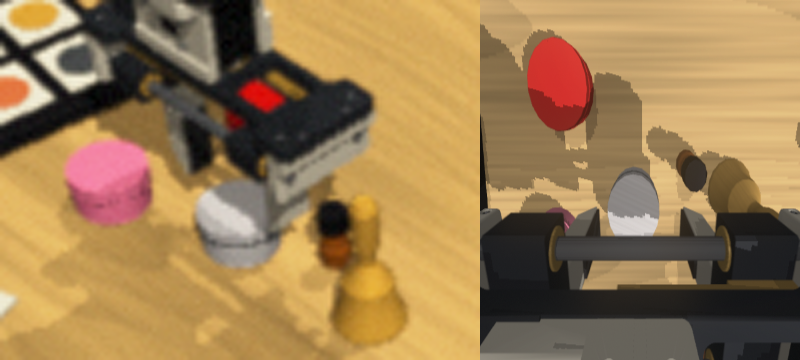

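In the open view the fingertips sit around z 35–45, about 30 mm above the reported height. I'll descend in small steps, watching the force.

>>> servo_tool:
  linear:
    - [0, 0, 0.02]
    - [0, 0, 0.02]
    - [0, 0, 0]
    - [0, 0, 0]
    - [0, 0, 0]
    - [0, 0, 0]
    - [0, 0, 0]
    - [0, 0, 0]
  spin: [0, 0, 0, 0, 0, 0, 0, 0]

```text
time: 12.95
tool_pos: [450.2, -276.2, -0.8]
tcp_rot: [3.142, 0.0, 3.142]
contact_force: [0.0, 0.0, -0.2]
grip_width: 92.0
finger_force: 0.0
```

>>> servo_tool:
  linear:
    - [0, 0, 0.02]
    - [0, 0, 0.02]
    - [0, 0, 0]
    - [0, 0, 0]
    - [0, 0, 0]
    - [0, 0, 0]
    - [0, 0, 0]
    - [0, 0, 0]
  spin: [0, 0, 0, 0, 0, 0, 0, 0]

```text
time: 13.95
tool_pos: [450.2, -276.2, -8.8]
tcp_rot: [3.142, 0.0, 3.142]
contact_force: [-0.1, -0.5, 0.5]
grip_width: 91.8
finger_force: 0.0
```

```bash
python3 - <<'E'
from h import *
b=cap('scene');w=cap('wrist')
f=lambda p:((proj(b,p)-[140,75])*4).round()
o=monitor.get_obs();print(o['tool_pos'],o['grip_width'])
for y in(-322,-230): print([f([450,y,z]) for z in (0,10,20,30)])
W=w['world_to_cam'];print('cam',-W[:3,:3].T@W[:3,3])
cv2.imwrite('pics/w5.png',np.hstack([cv2.resize(b['frame'][75:165,140:260],(480,360),interpolation=2),cv2.resize(w['frame'],(320,360))]))
E
```

```text
[ 450.21518988 -276.22735007   -8.76130579] 92.12005792623502
[array([201., 215.]), array([199., 204.]), array([197., 193.]), array([196., 181.])]
[array([291., 280.]), array([290., 269.]), array([289., 257.]), array([288., 246.])]
cam [ 378.52906743 -276.2932322   186.54054211]
```

View pics/w5.png

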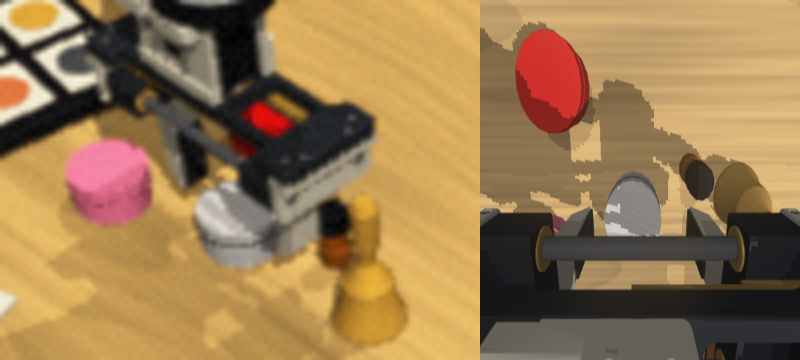

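>>> servo_tool:
  linear:
    - [0, 0, 0.03]
    - [0, 0, 0.03]
    - [0, 0, 0]
    - [0, 0, 0]
    - [0, 0, 0]
    - [0, 0, 0]
    - [0, 0, 0]
    - [0, 0, 0]
  spin: [0, 0, 0, 0, 0, 0, 0, 0]

```text
time: 15.05
tool_pos: [450.2, -276.2, -20.7]
tcp_rot: [3.142, 0.0, 3.142]
contact_force: [-0.1, -0.7, -0.4]
grip_width: 92.1
finger_force: 0.0
```

>>> servo_tool:
  linear:
    - [0, 0, 0]
    - [0, 0, 0]
    - [0, 0, 0]
    - [0, 0, 0]
    - [0, 0, 0]
    - [0, 0, 0]
    - [0, 0, 0]
    - [0, 0, 0]
  spin: [0, 0, 0, 0, 0, 0, 0, 0]
  hand: -1

```text
time: 16.05
tool_pos: [450.2, -276.3, -20.8]
tcp_rot: [-3.142, 0.0, 3.142]
contact_force: [0.6, -0.8, 1.3]
grip_width: 54.8
finger_force: 30.0
```

>>> servo_tool:
  linear:
    - [0, 0, -0.1]
    - [0, 0, -0.2]
    - [-0.1, 0.132, 0]
    - [-0.17, 0.225, 0]
    - [-0.18, 0.24, 0]
    - [-0.18, 0.24, 0]
    - [-0.18, 0.24, 0]
    - [-0.128, 0.1655, 0]
  spin: [0, 0, 0, 0, 0, 0, 0, 0]

```text
time: 17.05
tool_pos: [638.6, -25.0, 38.8]
tcp_rot: [3.141, -0.001, -3.14]
contact_force: [-0.4, 0.2, -1.2]
grip_width: 55.0
finger_force: 30.0
```

```bash
python3 - <<'E'
from h import *
b=cap('scene');c=cap('side');w=cap('wrist');o=monitor.get_obs();print(o['tool_pos'],o['grip_width'])
f=lambda p:((proj(b,p)-[130,150])*2).round(1); g=lambda p:((proj(c,p)-[150,110])*2).round(1)
for n,p in(('tinlid',[637.8,-27.8,o['tool_pos'][2]+51]),('beaker rim',[630.8,172.2,76]),('sq',[634.3,72.2,36]),('round',[641.3,-127.7,24])):print(n,f(p),g(p)+[440,0])
cv2.imwrite('pics/w6.png',np.hstack([cv2.resize(b['frame'][150:350,130:350],None,fx=2,fy=2,interpolation=2),cv2.resize(c['frame'][110:310,150:290],None,fx=2,fy=2,interpolation=2)]))
E
```

```text
[637.98461483 -25.62485027  38.45937472] 54.496048454357755
tinlid [154.7 115.1] [555.2  89.7]
beaker rim [309.3 242.3] [525.8 255.3]
sq [228.9 201.2] [547.4 191.9]
round [ 98.1 103. ] [573.3  64.7]
```

View pics/w6.png

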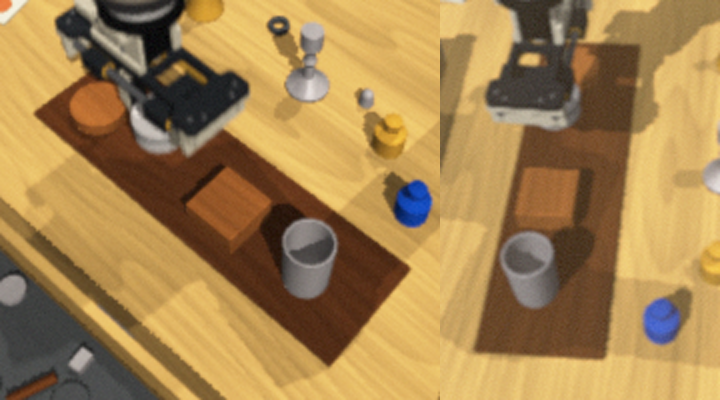

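>>> servo_tool:
  linear:
    - [0, -0.011, 0.05]
    - [0, 0, 0.1]
    - [0, 0, 0.07]
    - [0, 0, 0.025]
    - [0, 0, 0.01]
    - [0, 0, 0.01]
    - [0, 0, 0]
    - [0, 0, 0]
  spin: [0, 0, 0, 0, 0, 0, 0, 0]

```text
time: 18.2
tool_pos: [638.0, -29.9, -13.4]
tcp_rot: [-3.142, 0.001, -3.141]
contact_force: [0.0, 0.3, -1.4]
grip_width: 55.0
finger_force: 30.0
```

>>> servo_tool:
  linear:
    - [0, 0, 0]
    - [0, 0, 0]
    - [0, 0, 0]
    - [0, 0, 0]
    - [0, 0, -0.05]
    - [0, 0, -0.25]
    - [0, 0, -0.25]
    - [0, 0, -0.2]
  spin: [0, 0, 0, 0, 0, 0, 0, 0]
  hand: 0.7

```text
time: 19.2
tool_pos: [638.3, -30.0, 139.4]
tcp_rot: [-3.141, 0.003, 3.142]
contact_force: [0.4, -0.7, -0.1]
grip_width: 78.4
finger_force: 0.0
```

>>> servo_tool:
  linear:
    - [0.1, 0.085, 0]
    - [0.2, 0.17, 0]
    - [0.22, 0.187, 0]
    - [0.22, 0.187, 0]
    - [0.158, 0.134, 0]
    - [0.06, 0.053, 0]
    - [0, 0, 0]
    - [0, 0, 0]
  spin: [0, 0, 0, 0, 0, 0, 0, 0]
  hand: 0.4

```text
time: 20.2
tool_pos: [447.5, 132.6, 136.5]
tcp_rot: [-3.141, 0.001, 3.141]
contact_force: [0.1, -0.7, 0.3]
grip_width: 64.5
finger_force: 0.0
```

```bash
python3 - <<'E'
from h import *
b=cap('scene');c=cap('side');w=cap('wrist');o=monitor.get_obs();print(o['tool_pos'],o['grip_width'])
print('w weight',proj(w,[446.7,133.2,44]),blob(w,(12,120,60),(30,255,255),(190,110,330,240),44) if 0 else '')
cv2.imwrite('pics/w7.png',np.hstack([cv2.resize(w['frame'],(400,300)),cv2.resize(b['frame'][120:300,170:410],(400,300),interpolation=2)]))
f=lambda p:((proj(b,p)-[170,120])*[400/240,300/180]+[400,0]).round(1)
print([f([o['tool_pos'][0],o['tool_pos'][1]+s*36,o['tool_pos'][2]+z]) for z in (0,20,40) for s in(-1,1)],f([637.8,-27.8,36]))
E
```

```text
[447.03247964 132.55651901 136.04010769] 64.2426346375223
w weight [256.10472716 184.29759182] 
[array([647.5,  88.9]), array([697.1, 121.2]), array([649.8,  77.4]), array([700.5, 109.9]), array([652.1,  65.4]), array([704.1,  98.1])] [466.  171.6]
```

View pics/w7.png

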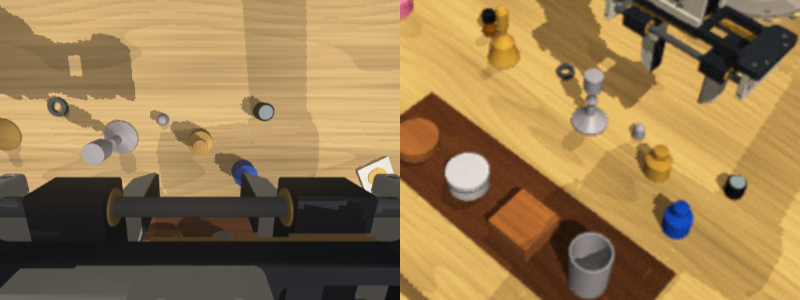

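The tin is on the board and the z offset is about +34 mm (true = reported + 34). I descend to the weight's knob.

>>> servo_tool:
  linear:
    - [0, 0.003, 0.15]
    - [0, 0, 0.2]
    - [0, 0, 0.2]
    - [0, 0, 0.1]
    - [0, 0, 0.03]
    - [0, 0, 0]
    - [0, 0, 0]
    - [0, 0, 0]
  spin: [0, 0, 0, 0, 0, 0, 0, 0]

```text
time: 21.35
tool_pos: [446.8, 134.0, 1.0]
tcp_rot: [3.141, 0.002, 3.142]
contact_force: [0.0, 0.4, -0.9]
grip_width: 64.3
finger_force: 0.0
```

>>> servo_tool:
  linear:
    - [0, 0, 0]
    - [0, 0, 0]
    - [0, 0, 0]
    - [0, 0, 0]
    - [0, 0, 0]
    - [0, 0, 0]
    - [0, 0, 0]
    - [0, 0, 0]
  spin: [0, 0, 0, 0, 0, 0, 0, 0]
  hand: -1

```text
time: 22.35
tool_pos: [446.2, 133.8, 0.2]
tcp_rot: [3.142, 0.0, 3.141]
contact_force: [1.1, -1.9, 0.4]
grip_width: 18.1
finger_force: 30.0
```

```bash
python3 - <<'E'
from h import *
b=cap('scene');c=cap('side')
# lid of tin: bright low-sat
print('tin',blob(b,(0,0,140),(179,70,255),(190,200,235,245),36),blob(c,(0,0,140),(179,70,255),(180,140,240,200),36))
print(proj(b,[637.8,-27.8,36]),proj(c,[637.8,-27.8,36]))
cv2.imwrite('pics/w8.png',np.hstack([cv2.resize(b['frame'][195:245,185:240],(440,400),interpolation=2),cv2.resize(c['frame'][140:190,185:230],(360,400),interpolation=2)]))
E
```

```text
tin ((210.3, 224.8), array([26.9, 28.8]), array([639.9, -23.3])) ((211.4, 172.4), array([25.4, 26.9]), array([634.1, -21.5]))
[209.61976265 222.98545043] [210.36202865 170.1320316 ]
```

View pics/w8.png

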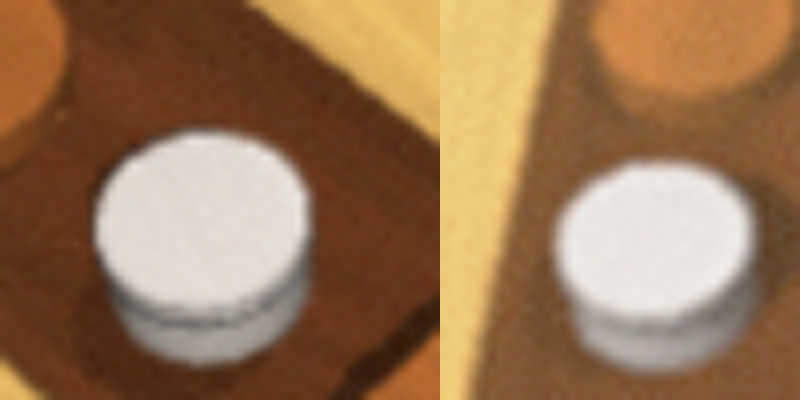

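>>> servo_tool:
  linear:
    - [0, 0, -0.1]
    - [0, 0, -0.25]
    - [-0.1, -0.086, 0]
    - [-0.18, -0.155, 0]
    - [-0.21, -0.18, 0]
    - [-0.21, -0.18, 0]
    - [-0.16, -0.135, 0]
    - [-0.094, -0.0805, 0]
  spin: [0, 0, 0, 0, 0, 0, 0, 0]

```text
time: 23.45
tool_pos: [637.8, -30.9, 69.1]
tcp_rot: [3.141, -0.001, 3.14]
contact_force: [-0.4, 0.7, -2.5]
grip_width: 18.4
finger_force: 30.0
```

>>> servo_tool:
  linear:
    - [0, 0, 0]
    - [0, 0, 0]
    - [0, 0, 0]
    - [0, 0, 0.05]
    - [0, 0, 0.06]
    - [0, 0, 0.03]
    - [0, 0, 0.01]
    - [0, 0, 0]
  spin: [0, 0, 0, 0, 0, 0, 0, 0]

```text
time: 24.45
tool_pos: [637.1, -29.5, 40.1]
tcp_rot: [3.142, -0.0, 3.142]
contact_force: [-0.3, -0.3, -2.0]
grip_width: 18.2
finger_force: 30.0
```

>>> servo_tool:
  linear:
    - [0, 0, 0.01]
    - [0, 0, 0.008]
    - [0, 0, 0]
    - [0, 0, 0]
    - [0, 0, 0]
    - [0, 0, 0]
    - [0, 0, 0]
    - [0, 0, 0]
  spin: [0, 0, 0, 0, 0, 0, 0, 0]

```text
time: 25.45
tool_pos: [637.0, -29.4, 36.6]
tcp_rot: [3.141, 0.0, 3.142]
contact_force: [-0.2, 0.2, -3.4]
grip_width: 18.1
finger_force: 30.0
```

>>> servo_tool:
  linear:
    - [0, 0, 0]
    - [0, 0, 0]
    - [0, 0, 0]
    - [0, 0, 0]
    - [0, 0, -0.05]
    - [0, 0, -0.2]
    - [0, 0, -0.25]
    - [0, 0, -0.2]
  spin: [0, 0, 0, 0, 0, 0, 0, 0]
  hand: 0.4

```text
time: 26.45
tool_pos: [637.4, -29.5, 179.7]
tcp_rot: [-3.141, 0.002, 3.142]
contact_force: [0.5, 0.3, -1.2]
grip_width: 64.1
finger_force: 0.0
```

>>> servo_tool:
  linear:
    - [0.12, 0.024, 0]
    - [0.24, 0.047, 0]
    - [0.26, 0.05, 0]
    - [0.2, 0.039, 0]
    - [0.117, 0.023, 0]
    - [0.04, 0.008, 0]
    - [0, 0, 0]
    - [0, 0, 0]
  spin: [0, 0, 0, 0, 0, 0, 0, 0]

```text
time: 27.45
tool_pos: [442.6, 8.5, 176.7]
tcp_rot: [-3.142, 0.001, 3.141]
contact_force: [-0.0, 0.9, -1.0]
grip_width: 64.2
finger_force: 0.0
```

>>> servo_tool:
  linear:
    - [0, 0, 0.15]
    - [0, 0, 0.2]
    - [0, 0, 0.2]
    - [0, 0, 0.15]
    - [0, 0, 0.05]
    - [0, 0, 0]
    - [0, 0, 0]
    - [0, 0, 0]
  spin: [0, 0, 0, 0, 0, 0, 0, 0]

```text
time: 28.45
tool_pos: [442.4, 8.7, 27.6]
tcp_rot: [-3.141, 0.002, 3.142]
contact_force: [0.2, 0.4, -0.7]
grip_width: 64.2
finger_force: 0.0
```

>>> servo_tool:
  linear:
    - [0, 0, 0]
    - [0, 0, 0]
    - [0, 0, 0]
    - [0, 0, 0]
    - [0, 0, 0]
    - [0, 0, 0]
    - [0, 0, 0]
    - [0, 0, 0]
  spin: [0, 0, 0, 0, 0, 0, 0, 0]
  hand: -1

```text
time: 29.45
tool_pos: [441.5, 8.8, 26.5]
tcp_rot: [3.141, -0.0, 3.142]
contact_force: [0.5, 1.0, -1.4]
grip_width: 24.8
finger_force: 30.0
```

>>> servo_tool:
  linear:
    - [0, 0, -0.1]
    - [0, 0, -0.2]
    - [-0.08, 0.026, 0]
    - [-0.16, 0.053, 0]
    - [-0.22, 0.072, 0]
    - [-0.22, 0.072, 0]
    - [-0.18, 0.06, 0]
    - [-0.104, 0.034, 0]
  spin: [0, 0, 0, 0, 0, 0, 0, 0]

```text
time: 30.45
tool_pos: [635.5, 72.7, 85.7]
tcp_rot: [-3.142, -0.001, -3.141]
contact_force: [-0.4, -0.3, -1.8]
grip_width: 25.2
finger_force: 30.0
```

>>> servo_tool:
  linear:
    - [0, 0, 0]
    - [0, 0, 0]
    - [0, 0, 0]
    - [0, 0, 0.04]
    - [0, 0, 0.04]
    - [0, 0, 0.02]
    - [0, 0, 0]
    - [0, 0, 0]
  spin: [0, 0, 0, 0, 0, 0, 0, 0]

```text
time: 31.45
tool_pos: [634.6, 72.2, 66.8]
tcp_rot: [3.142, 0.0, 3.142]
contact_force: [-0.4, -0.2, -1.5]
grip_width: 25.2
finger_force: 30.0
```

>>> servo_tool:
  linear:
    - [0, 0, 0.01]
    - [0, 0, 0.01]
    - [0, 0, 0]
    - [0, 0, 0]
    - [0, 0, 0]
    - [0, 0, 0]
    - [0, 0, 0]
    - [0, 0, 0]
  spin: [0, 0, 0, 0, 0, 0, 0, 0]

```text
time: 32.45
tool_pos: [634.4, 72.2, 62.6]
tcp_rot: [3.142, 0.0, 3.142]
contact_force: [0.3, 0.2, -1.6]
grip_width: 25.0
finger_force: 30.0
```

>>> servo_tool:
  linear:
    - [0, 0, 0]
    - [0, 0, 0]
    - [0, 0, 0]
    - [0, 0, 0]
    - [0, 0, -0.05]
    - [0, 0, -0.2]
    - [0, 0, -0.25]
    - [0, 0, -0.2]
  spin: [0, 0, 0, 0, 0, 0, 0, 0]
  hand: 0.4

```text
time: 33.45
tool_pos: [634.8, 72.1, 205.7]
tcp_rot: [3.142, 0.003, 3.142]
contact_force: [0.9, 0.2, 0.7]
grip_width: 64.4
finger_force: 0.0
```

>>> servo_tool:
  linear:
    - [0.08, -0.1, 0]
    - [0.17, -0.2, 0]
    - [0.19, -0.23, 0]
    - [0.19, -0.23, 0]
    - [0.18, -0.22, 0]
    - [0.12, -0.145, 0]
    - [0.048, -0.06, 0]
    - [0, 0, 0]
  spin: [0, 0, 0, 0, 0, 0, 0, 0]

```text
time: 34.45
tool_pos: [438.9, -165.2, 203.2]
tcp_rot: [-3.141, 0.001, 3.14]
contact_force: [-0.5, 0.3, -0.1]
grip_width: 64.2
finger_force: 0.0
```

>>> servo_tool:
  linear:
    - [0, 0, 0.15]
    - [0, 0, 0.2]
    - [0, 0, 0.2]
    - [0, 0, 0.2]
    - [0, 0, 0.1]
    - [0, 0, 0.02]
    - [0, 0, 0]
    - [0, 0, 0]
  spin: [0, 0, 0, 0, 0, 0, 0, 0]

```text
time: 35.45
tool_pos: [439.7, -164.9, 29.5]
tcp_rot: [-3.141, 0.002, -3.141]
contact_force: [0.5, -0.3, -0.3]
grip_width: 64.4
finger_force: 0.0
```

>>> servo_tool:
  linear:
    - [0, 0, 0]
    - [0, 0, 0]
    - [0, 0, 0]
    - [0, 0, 0]
    - [0, 0, 0]
    - [0, 0, 0]
    - [0, 0, 0]
    - [0, 0, 0]
  spin: [0, 0, 0, 0, 0, 0, 0, 0]
  hand: -1

```text
time: 36.45
tool_pos: [438.7, -164.7, 28.5]
tcp_rot: [3.141, -0.0, 3.142]
contact_force: [0.2, 0.6, -1.0]
grip_width: 17.2
finger_force: 30.0
```

>>> servo_tool:
  linear:
    - [0, 0, -0.1]
    - [0, 0, -0.15]
    - [-0.09, 0.016, 0]
    - [-0.18, 0.033, 0]
    - [-0.22, 0.04, 0]
    - [-0.22, 0.04, 0]
    - [-0.19, 0.035, 0]
    - [-0.113, 0.021, 0]
  spin: [0, 0, 0, 0, 0, 0, 0, 0]

```text
time: 37.45
tool_pos: [642.8, -127.1, 78.0]
tcp_rot: [3.141, -0.0, -3.141]
contact_force: [-0.2, 0.1, -2.1]
grip_width: 16.9
finger_force: 30.0
```

>>> servo_tool:
  linear:
    - [0, 0, 0]
    - [0, 0, 0]
    - [0, 0, 0]
    - [0, 0, 0.04]
    - [0, 0, 0.04]
    - [0, 0, 0.02]
    - [0, 0, 0.01]
    - [0, 0, 0]
  spin: [0, 0, 0, 0, 0, 0, 0, 0]

```text
time: 38.45
tool_pos: [641.4, -127.8, 56.5]
tcp_rot: [3.141, -0.0, 3.142]
contact_force: [-0.7, 0.4, -0.6]
grip_width: 17.2
finger_force: 30.0
```

>>> servo_tool:
  linear:
    - [0, 0, 0.01]
    - [0, 0, 0.009]
    - [0, 0, 0]
    - [0, 0, 0]
    - [0, 0, 0]
    - [0, 0, 0]
    - [0, 0, 0]
    - [0, 0, 0]
  spin: [0, 0, 0, 0, 0, 0, 0, 0]

```text
time: 39.45
tool_pos: [641.4, -127.8, 52.8]
tcp_rot: [3.142, 0.0, 3.142]
contact_force: [-0.3, 0.9, -0.8]
grip_width: 17.4
finger_force: 30.0
```

>>> servo_tool:
  linear:
    - [0, 0, 0]
    - [0, 0, 0]
    - [0, 0, 0]
    - [0, 0, 0]
    - [0, 0, -0.05]
    - [0, 0, -0.2]
    - [0, 0, -0.25]
    - [0, 0, -0.2]
  spin: [0, 0, 0, 0, 0, 0, 0, 0]
  hand: 0.4

```text
time: 40.45
tool_pos: [641.8, -128.0, 195.9]
tcp_rot: [-3.141, 0.002, 3.142]
contact_force: [0.2, 0.8, -0.1]
grip_width: 64.2
finger_force: 0.0
```

>>> servo_tool:
  linear:
    - [0.15, 0, -0.1]
    - [0.2, 0, 0]
    - [0.2, 0, 0]
    - [0.2, 0, 0]
    - [0.1, 0, 0]
    - [0, 0, 0]
    - [0, 0, 0]
    - [0, 0, 0]
  spin: [0, 0, 0, 0, 0, 0, 0, 0]

```text
time: 41.45
tool_pos: [472.2, -127.9, 212.8]
tcp_rot: [3.142, 0.0, -3.141]
contact_force: [0.1, -0.4, 0.2]
grip_width: 64.5
finger_force: 0.0
```

```bash
python3 - <<'E'
from h import *
b=cap('scene');c=cap('side')
f=lambda p:((proj(b,p)-[140,130])*2).round(); g=lambda p:((proj(c,p)-[150,90])*[2,2]+[420,0]).round()
for n,p in(('weight',[637.4,-28.5,84]),('beaker rim',[630.8,172.2,76]),('cand top',[634.3,72.2,131]),('bell top',[641.3,-127.7,121])):print(n,f(p),g(p))
cv2.imwrite('pics/f.png',np.hstack([cv2.resize(b['frame'][130:340,140:350],None,fx=2,fy=2,interpolation=2),cv2.resize(c['frame'][90:300,150:290],None,fx=2,fy=2,interpolation=2)]))
E
```

```text
weight [135. 158.] [536. 133.]
beaker rim [289. 282.] [506. 295.]
cand top [207. 186.] [515. 178.]
bell top [64. 84.] [545.  47.]
```

View pics/f.png

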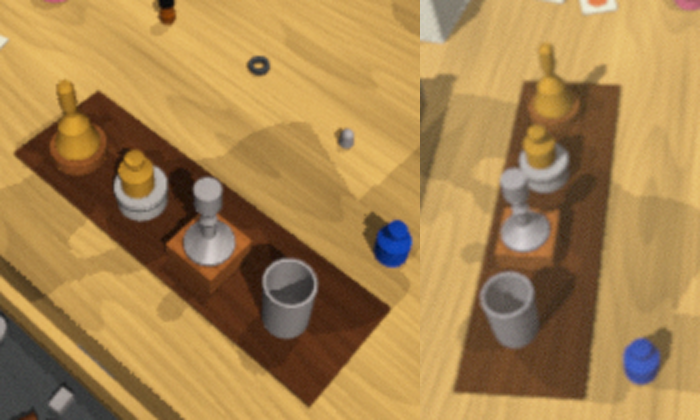

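Everything stands in place and all the tops fall within about 2 px of prediction: bell (66,85), weight (135,157), candlestick (208,187), beaker rim (289,282). I'm handing in.

```bash
python3 -c "
from h import *
print(workorder.close_job())"
```

```text
the job is handed in; nothing more can be done
None
```

All five pieces were set upright and let go at their places on the photo board, matching the target positions to within a few millimetres in the last pictures, and the job was handed in at about 42 s with no verdict returned.

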